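Level the sagging plate with a wedge and hold it

ROBOT

A 6-joint arm with a two-finger parallel gripper is mounted at the origin on a cart in front of the work surface, level with it; the furniture and walls round the work are solid. World frame = base frame: x ahead of the robot, y to its left, z up, the work surface at z = 0. Lengths are in m, angles in rad, forces in N, time in s.
With the tool pointing down it reaches from about 0.35 to 0.8 m from the base axis. Payload 7.3 kg.
Tool frame: the origin (TCP) lies on the centre line of the jaws, within the pads' length; the fingertips stand 22 mm ahead of it and the grasp point (between the pads) lies 3 mm ahead of it (ctrl.tip_reach is the distance from the TCP to the fingertips, in m); z points along the fingers, y is the line along which they close (so a half turn about z gives the same grasp; the last joint's range is limited). The gripper opens to 85 mm and grips with 20 to 120 N. Pads are 22 mm wide; open, the fingers measure 114 mm over their backs; the gripper's body (76 mm by 85 mm) begins 54 mm behind the grasp point. The pads swing forward as they close: fully open they stand 13 mm farther back than shut.
Start: joints at [1.148, 0.342, 1.524, -0, 1.275, -0.146], TCP at [0.143, 0.505, 0.253] pointing down, gripper open.
Joint ranges: [-2.53, 2.53], [-0.77, 2.02], [0.04, 2.7], [-1, 4.14], [0.28, 2.66], [-3.11, 3.11]. Speed limits (rad/s): [2.57, 2.57, 3.14, 3.14, 3.14, 3.14].

INTERFACE

Orientations are given as a rotation vector (axis times angle).
In Python, from plant import ctrl gives the robot as it stands.
- The arm moves only by the shell command python3 -m jog 'ROWS'. ROWS is JSON, a list of rows, each an object of numbers: "x", "y", "z": the shift along the tool's x, y, z in units of 25 mm (1.0 is 25 mm); "wx", "wy", "wz": the turn, a rotation vector about the tool's x, y, z in units of 5 degrees (1.0 is 5 degrees); "fingers": the closure, from 0 (fully open) to 1 (shut). A call has 1 to 5 rows; each row is the pose to reach, as a shift and turn from the pose commanded when the call began, along the tool's axes at that moment; what a row does not reach only later rows make up. A row lasts 1/12 s, in which the tool goes at most 41.7 mm and 7.16 degrees, less where a joint would pass 70% of its speed; a pose out of reach is approached as far as the arm can. A call with a gripper value outside its range is refused whole. The fingers move at their own pace and stop on an object; the grip force is fixed at half the most. Time passes only in rows, so rows that repeat a pose let the fingers close. It gives the time, the measured TCP pose, the force, the opening and the grip force at its end, in the units of the state.
- ctrl.sense(): the state, without advancing time (a new reading comes with each control period).
- ctrl.capture(name): name is "scene" or "top"; returns (picture, depth): 420x560x3 uint8, red, green, blue; 420x560 float32, m along the optical axis (not along the pixel's ray), 0 where there is no reading.
- ctrl.calibration(name): a dict with "K" (3x3 intrinsics, pixels), "extrinsics" (4x4, takes a point from world to camera coordinates). Camera axes: x right, y down, z forward; pixel columns grow to the right and rows downward; lengths in m; the calibration is good to about 2 mm. A picture is of the moment at which its call begins. calibration takes no time and is no camera call.
- ctrl.job_done(): hands the job in; it is judged then, once.
The state is a dict: "t": time; "joint_positions": joint angles; "qd": joint speeds; "joint_efforts": joint torques, N m; "tool_pos": TCP position; "ee_rot": TCP orientation; "contact_force": force on the tool from outside, world axes, zero at the start; "ft_torque": the same for the moment, N m; "gripper_width": finger opening in m; "grip_force": force on a finger pad.
Only numpy, scipy, OpenCV 4.12 (cv2) and the standard library are available. Lean on these libraries where they do the work, as an engineer would, in place of code of your own. Each camera call takes 0.05 s, during which the arm holds its last target. There are 200 camera calls.

TASK

The hinged steel plate of the small levelling stage, with a brass weight standing on it, has sagged onto the rest pads at its front. Take the tapered wedge by its handle block (not the similar block with a flat top), slide it thin end first under the middle of the plate's free front edge, square to that edge and flat on the worktop, and push gently until the plate just lifts off its pads and stands level, never far past level. Lift with the wedge alone: do not touch the stage with the gripper, keep the weight standing where it is on the plate and leave the other things alone; finish while still gripping the wedge in place, without letting go.

Things in the scene. Friction and masses are not known exactly. Their poses are not given: they have to be found in the camera images.
- stage: levelling stage fixed to the worktop, 150 mm deep (x), 156 wide (y), 34 high. Origin: under its centre; own +x points from the plate's free front edge to the hinge (axis along y at x 66, z 22 mm). Two rails 8 mm high along x, 120 mm clear between them, carry the rest pads; the worktop under the plate is open from the front for 115 mm. Steel plate 116 deep, 144 wide, 10 mm thick
- level_plate (a joint): hinge of the plate, rad: 0 = sagged, resting on its pads; it grows as the front edge is lifted; 0.04 = plate level. The plate (about 0.6 kg, with the weight about 0.8 kg) falls back to 0 when unsupported; it presses on a wedge with about 3 to 6 N
- plate_edge (a point): middle of the lower front edge of the plate: 64 mm in front of the stage's centre; 12 mm above the worktop when sagged, 17 mm when level
- wedge: tapered aluminium wedge, 0.24 kg, 30 mm wide (y). Origin: underside, below the middle of its handle block (40 long, 30 wide, 58 mm high; grip it across the 30). Ramp with flat underside along own +x: 24 mm high at x = 20 mm, straight down to 4 mm at the thin end, x = 110 mm. Bears on the sagged edge with the thin end 36 mm past it; plate level at about 58 mm past it
- flat_block: similar aluminium block, not to be used: same handle block and length, but its front part is 22 mm high throughout, no taper. Origin on its underside below the middle of the handle block, front part along own +x. It and the wedge may stand in each other's place
- weight: small brass weight with a knob, 32 mm diameter and 42 mm high, standing loose on the plate. Origin at the centre of its underside
- tin: flat round grease tin, 64 mm diameter, 33 mm high, a bystander. Origin at the centre of its underside
- bulb: small pipette bulb, 42 x 70 x 43 mm, lying, a bystander. Origin at the centre of its underside
Mind the look-alikes: they are no part of the job. Leave any brown look-alike of the wedge alone.

How it is judged:
On the way:
1. the thin end of the wedge is under the plate's front edge, between the rails, while the plate still rests on its pads (x of wedge in the frame of stage above -0.168 m and y of wedge in the frame of stage between -0.03 and 0.03 m and angle between the x axis of wedge and the x axis of stage, either way round below 0.3 rad and value of joint level_plate below 0.012 rad), for 0.05 s.
At the end, for the whole second after the job is handed in: plate off its pads and level within 1 degree (joint 0.023 to 0.057), carried by the wedge alone; wedge still gripped, still, flat on the worktop (6 mm, 0.1 rad), within 25 mm of mid-edge and 0.2 rad of square; weight standing on the plate within 20 mm of its start; gripper off the stage (value of joint level_plate between 0.023 and 0.057 rad and contact force between wedge and stage above 0.8 N and contact force between the fingers and wedge above 2 N and contact force between each of the arm, the fingers and stage below 0.3 N and height (world z) of wedge below 0.006 m and angle between wedge's own z axis and vertical below 0.1 rad and y of wedge in the frame of stage between -0.025 and 0.025 m and angle between the x axis of wedge and the x axis of stage, either way round below 0.2 rad and linear speed of wedge below 0.01 m/s and angle between weight's own z axis and vertical below 0.15 rad and height (world z) of weight above 0.018 m and distance of weight from where it was at the start of the episode below 0.02 m); the arm keeps its last pose, push and grip.
It fails at once if the plate is lifted far past level (value of joint level_plate above 0.085 rad).
It fails at once if the gripper or arm pushes on the stage (contact force between any of the fingers, the arm and stage above 3 N).
It fails at once if the wedge is rammed against the stage (contact force between wedge and stage above 40 N).
It fails at once if the weight on the plate falls over or slides away (angle between weight's own z axis and vertical above 0.4 rad or distance of weight from where it was at the start of the episode above 0.03 m).
It fails at once if a bystander is shoved away (distance of any of tin, flat_block from where it was at the start of the episode above 0.03 m or distance of bulb from where it was at the start of the episode above 0.04 m).
It also fails if it takes over 38 s, if anything falls off the work surface, if the arm or the gripper's body presses on something with over 40 N, if the wrist force passes 120 N, or if a joint passes its speed limit or range.

## Working session

There is one attempt and no reset: what is moved stays moved. The work goes in short steps, Python scripts to look and compute and a shell command to move; the robot and the scene stay as the last step left them, time stands still between calls to the robot, and variables do not carry over. Pictures are saved under pics/ and viewed, at most 10 in all, crops included, and the job is handed in when it is done.

```bash
mkdir -p pics; ls; python3 - <<'E'
from plant import ctrl
import cv2,numpy as np
for n in("scene","top"):
    p,d=ctrl.capture(n); cv2.imwrite(f"pics/{n}0.png",p[:,:,::-1]); np.save(f"pics/{n}0.npy",d)
    c=ctrl.calibration(n); print(n,np.round(c["K"],1).tolist(),np.round(c["extrinsics"],3).tolist())
s=ctrl.sense(); print(s)
E
```

```text
pics
scene [[438.3, 0.0, 277.0], [0.0, 438.3, 204.4], [0.0, 0.0, 1.0]] [[-0.461, -0.887, -0.021, 0.096], [-0.552, 0.306, -0.775, 0.441], [0.695, -0.346, -0.631, 1.274], [0.0, 0.0, 0.0, 1.0]]
top [[480.2, 0.0, 270.8], [0.0, 480.2, 211.2], [0.0, 0.0, 1.0]] [[-0.005, -1.0, 0.011, -0.211], [-0.993, 0.004, -0.117, 0.558], [0.116, -0.011, -0.993, 1.581], [0.0, 0.0, 0.0, 1.0]]
{'t': 0.1, 'joint_positions': array([ 1.14800287e+00,  3.42684311e-01,  1.52491329e+00,  1.83826003e-05,
        1.27540571e+00, -1.45983052e-01]), 'qd': array([-0.00023883, -0.00187199, -0.00336462, -0.00105564, -0.00109004,
       -0.00010706]), 'joint_efforts': array([ 6.73598170e-04, -4.34452343e+01, -2.46490914e+01, -2.40900781e-04,
        4.65429577e-03, -7.94917923e-06]), 'tool_pos': array([0.14330756, 0.50472608, 0.25268207]), 'ee_rot': array([-4.33377204e-01, -3.11113989e+00,  2.11882054e-03]), 'contact_force': array([0.40308403, 0.12084917, 0.02553041]), 'ft_torque': array([-0.061947  , -0.01774935, -0.02700304]), 'grip_force': 0.0, 'gripper_width': 0.08534463542247568}
```

View pics/top0.png

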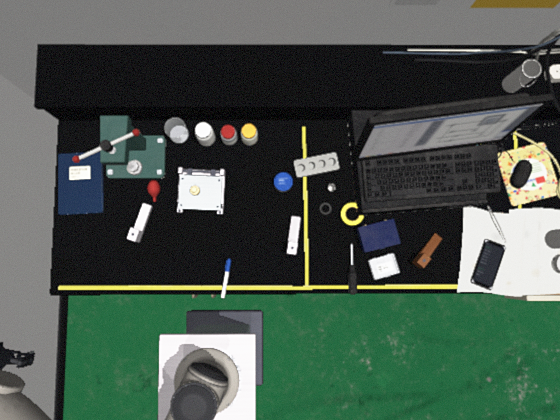

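View pics/scene0.png

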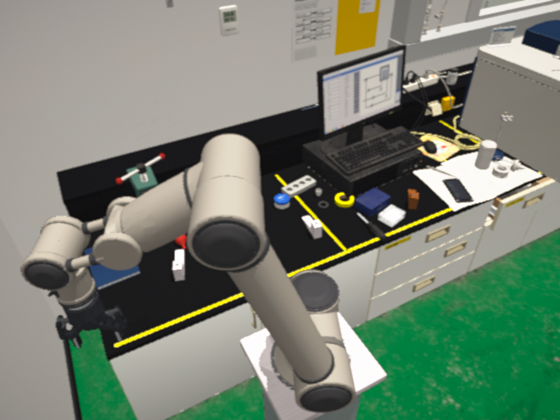

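Top view: the stage is at (201,190). The white candidates for the wedge are (140,223) and (293,235), with a brown look-alike at (428,250). I'll check their height profiles and look at a crop.

```bash
cat > h.py <<'E'
import numpy as np,cv2
from plant import ctrl
def world(n,d):
    c=ctrl.calibration(n);K=c["K"];E=np.array(c["extrinsics"])
    v,u=np.mgrid[:420,:560]
    P=np.stack([(u-K[0][2])*d/K[0][0],(v-K[1][2])*d/K[1][1],d],-1)
    return (P-E[:3,3])@E[:3,:3]
E
python3 - <<'E'
from h import *
p=cv2.imread("pics/top0.png");W=world("top",np.load("pics/top0.npy"))
np.set_printoptions(precision=4,suppress=True,linewidth=200)
print("table",W[225:232,60:110].reshape(-1,3).mean(0)[2], W[260:270,260:280].reshape(-1,3).mean(0)[2])
b=p.min(2)
for nm,(u0,u1,v0,v1) in dict(A=(120,160,198,248),B=(280,306,210,260),S=(172,230,165,216)).items():
    w=W[v0:v1,u0:u1].reshape(-1,3); m=(b[v0:v1,u0:u1].ravel()>70)
    q=w[m]; c,(l1,l2),a=cv2.minAreaRect(q[:,:2].astype(np.float32)*1000)
    print(nm,m.sum(),"rect",c,l1,l2,a)
    if nm!="S":
        e=np.linalg.eigh(np.cov(q[:,:2].T))[1][:,1]; s=(q[:,:2]-q[:,:2].mean(0))@e
        print(" axis",e,"mean",q.mean(0))
        for k in np.arange(-.08,.08,.01):
            t=(s>=k)&(s<k+.01)
            if t.sum():print("  %.2f n%d z med %.4f max %.4f"%(k,t.sum(),np.median(q[t,2]),q[t,2].max()))
A=cv2.resize(p[160:255,110:240],None,fx=4,fy=4,interpolation=2);B=cv2.resize(p[160:255,268:330],None,fx=4,fy=4,interpolation=2)
cv2.imwrite("pics/crop1.png",np.hstack([A,B]))
E
```

```text
table 0.014367978581565735 0.00860086260692039
A 491 rect (425.3221740722656, 45.5948486328125) 477.7492370605469 138.05020141601562 61.950111389160156
 axis [-0.9993  0.0382] mean [0.5185 0.225  0.0376]
  -0.08 n7 z med -0.0015 max 0.0062
  -0.07 n23 z med 0.0206 max 0.0295
  -0.06 n34 z med 0.0197 max 0.0293
  -0.05 n34 z med 0.0211 max 0.0319
  -0.04 n34 z med 0.0205 max 0.0299
  -0.03 n35 z med 0.0192 max 0.0286
  -0.02 n35 z med 0.0217 max 0.0327
  -0.01 n36 z med 0.0211 max 0.0320
  -0.00 n36 z med 0.0195 max 0.0276
  0.01 n39 z med 0.0194 max 0.0609
  0.02 n40 z med 0.0567 max 0.0665
  0.03 n47 z med 0.0540 max 0.0650
  0.04 n44 z med 0.0566 max 0.0713
  0.05 n39 z med 0.0552 max 0.0688
  0.06 n5 z med 0.0553 max 0.0603
B 504 rect (450.8223876953125, -295.69622802734375) 106.78177642822266 235.79800415039062 63.42594909667969
 axis [-0.9714  0.2374] mean [ 0.4791 -0.2949  0.0325]
  -0.08 n6 z med 0.0004 max 0.0059
  -0.07 n24 z med 0.0015 max 0.0074
  -0.06 n34 z med 0.0033 max 0.0132
  -0.05 n38 z med 0.0043 max 0.0172
  -0.04 n35 z med 0.0083 max 0.0165
  -0.03 n35 z med 0.0089 max 0.0217
  -0.02 n36 z med 0.0131 max 0.0206
  -0.01 n37 z med 0.0157 max 0.0232
  -0.00 n38 z med 0.0175 max 0.0261
  0.01 n36 z med 0.0199 max 0.0277
  0.02 n28 z med 0.0210 max 0.0645
  0.03 n38 z med 0.0569 max 0.0671
  0.04 n38 z med 0.0547 max 0.0681
  0.05 n36 z med 0.0554 max 0.0632
  0.06 n32 z med 0.0547 max 0.0669
  0.07 n1 z med 0.0039 max 0.0039
S 1981 rect (530.3975830078125, -14.96636962890625) 436.8546142578125 207.25897216796875 22.8215274810791
```

View pics/crop1.png

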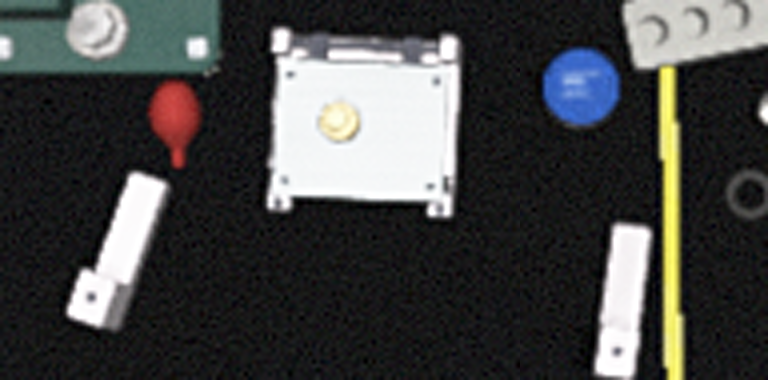

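The crop shows the block at (140,223) has a flat 22 mm front part, so it is flat_block. The one at (293,235) tapers from about 20 mm to about 2 mm, so it is the wedge. The brown one at (428,250) gets left alone. The stage's hinge is on the far side and its front edge faces the robot. Next I'll get precise poses by intersecting rays with planes at the known heights.

```bash
cat >> h.py <<'E'
def ray(n,uv,z):
    c=ctrl.calibration(n);K=np.array(c["K"]);E=np.array(c["extrinsics"]);R=E[:3,:3];o=-R.T@E[:3,3]
    uv=np.atleast_2d(np.asarray(uv,float)); d=np.c_[uv,np.ones(len(uv))]@np.linalg.inv(K).T@R
    return o+d*((z-o[2])/d[:,2])[:,None]
def px(n,P):
    c=ctrl.calibration(n);E=np.array(c["extrinsics"]);q=(np.atleast_2d(P)@E[:3,:3].T+E[:3,3])@np.array(c["K"]).T
    return q[:,:2]/q[:,2:]
E
python3 - <<'E'
from h import *
np.set_printoptions(precision=4,suppress=True)
ims=[];ds=[]
for i in range(8):
    p,d=ctrl.capture("top");ims.append(p.astype(float));ds.append(d)
p=np.mean(ims,0);d=np.mean(ds,0);np.save("pics/avg.npy",p);np.save("pics/avgd.npy",d)
W=world("top",d);b=p.min(2)
for nm,(u0,u1,v0,v1) in dict(A=(120,160,198,248),B=(280,303,210,260)).items():
    v,u=np.mgrid[v0:v1,u0:u1];z=W[v0:v1,u0:u1,2];br=b[v0:v1,u0:u1]
    m=(br>70)
    t=m&(z>.047); f=m&(z<.035)&(z>-.006)
    T=ray("top",np.c_[u[t],v[t]],.058).astype(float)
    print(nm,"handle top centre",T.mean(0),cv2.minAreaRect((T[:,:2]*1000).astype(np.float32)))
    zz=np.clip(z[f]+.0025,0,.024); F=np.array([ray("top",(a,c),h)[0] for a,c,h in zip(u[f],v[f],zz)])
    print("  front centroid",F.mean(0),"yaw",np.arctan2(*(F.mean(0)-T.mean(0))[[1,0]]), "dist",np.linalg.norm((F.mean(0)-T.mean(0))[:2]))
    e=np.linalg.eigh(np.cov(F[:,:2].T)); ev=e[1][:,1]; print("  front pca yaw",np.arctan(ev[1]/ev[0]))
g=lambda x,y:(110+(x-1.5)/4,160+(y-1.5)/4)
sc=[g(284,180),g(430,186),g(291,74),g(436,81)]
S=np.vstack([ray("top",s,z) for s,z in zip(sc,(.0225,.0225,.026,.026))]);print("screws",S)
F=np.vstack([ray("top",g(*q),.022) for q in((276,198),(442,202),(350,201))]);print("front edge",F)
C=np.vstack([ray("top",g(*q),.02) for q in((268,211),(453,216),(272,28),(459,35))]);print("posts",C)
print("weight",ray("top",g(339,121),.06))
E
```

```text
A handle top centre [0.4839 0.2388 0.058 ] ((514.8685302734375, 221.92898559570312), (36.05754089355469, 124.02430725097656), 61.143959045410156)
  front centroid [0.5338 0.2224 0.0188] yaw -0.3163705846176984 dist 0.05248866252862709
  front pca yaw -0.2939285046992093
B handle top centre [ 0.4399 -0.2813  0.058 ] ((473.87677001953125, -286.20697021484375), (32.76940155029297, 122.78976440429688), 83.76319885253906)
  front centroid [ 0.4947 -0.2914  0.0137] yaw -0.182789809925473 dist 0.05579800052212101
  front pca yaw -0.13256700113606534
screws [[ 0.5823  0.0918  0.0225]
 [ 0.5767 -0.0317  0.0225]
 [ 0.6727  0.0868  0.026 ]
 [ 0.6662 -0.0364  0.026 ]]
front edge [[ 0.567   0.0984  0.022 ]
 [ 0.5631 -0.0419  0.022 ]
 [ 0.5642  0.0359  0.022 ]]
posts [[ 0.5562  0.1053  0.02  ]
 [ 0.5513 -0.0511  0.02  ]
 [ 0.7138  0.1047  0.02  ]
 [ 0.7072 -0.0552  0.02  ]]
weight [[0.6265 0.0404 0.06  ]]
```

```bash
python3 - <<'E'
from h import *
p=np.load("pics/avg.npy")[:,:,::-1]
a=cv2.resize(p[160:220,166:236],None,fx=10,fy=10,interpolation=2)
cv2.imwrite("pics/stage.png",a.clip(0,255)*0.0+np.clip((a-90)*1.6,0,255))
E
```

```text
[ WARN:0@0.611] global loadsave.cpp:1063 imwrite_ Unsupported depth image for selected encoder is fallbacked to CV_8U.
```

View pics/stage.png

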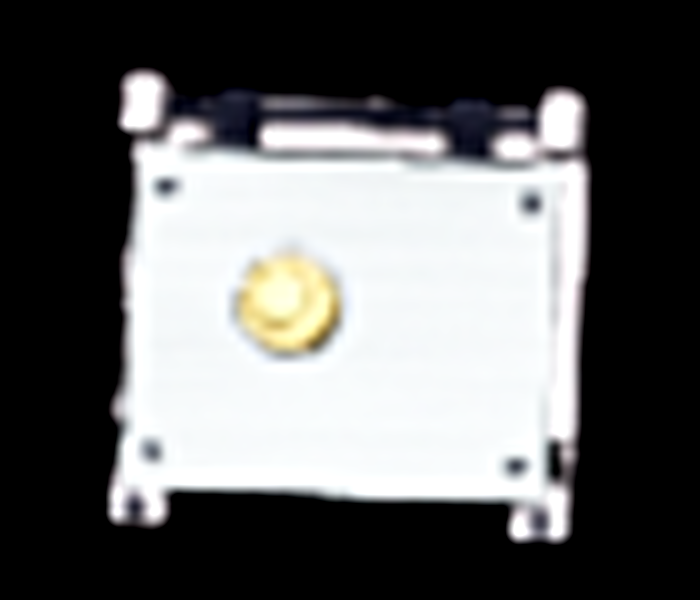

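The stage crop shows the plate's front edge running from crop (125,487) to (548,497), with four screws at (165,187), (530,203), (150,450) and (514,466). This puts the stage centre near (0.630, 0.027) with yaw about -0.05, and the posts agree. I'll refine the wedge pose with a silhouette fit.

```bash
cat >> h.py <<'E'
from scipy.optimize import minimize
from scipy.spatial.transform import Rotation as Rt
def sil(x,y,a,flat=False,n="top",S=8,org=(270,195),wh=(45,65)):
    im=np.zeros((wh[1]*S,wh[0]*S),np.uint8);c,s=np.cos(a),np.sin(a)
    hb=[(X,Y,Z) for X in(-.02,.02) for Y in(-.015,.015) for Z in(0,.058)]
    h1=.022 if flat else .024; h2=.022 if flat else .004
    rp=[(X,Y,Z) for Y in(-.015,.015) for X,Z in((.02,0),(.02,h1),(.11,0),(.11,h2))]
    for pts in(hb,rp):
        q=np.array(pts);w=np.c_[x+c*q[:,0]-s*q[:,1],y+s*q[:,0]+c*q[:,1],q[:,2]]
        P=(px(n,w)-org+.5)*S
        cv2.fillConvexPoly(im,cv2.convexHull(np.round(P).astype(np.int32)),255)
    return cv2.resize(im,wh,interpolation=cv2.INTER_AREA)/255.
def fit(g,x0,flat=False,org=(270,195),wh=(45,65)):
    G=np.clip((g[org[1]:org[1]+wh[1],org[0]:org[0]+wh[0]]-15)/120.,0,1)
    u=np.arange(org[0],org[0]+wh[0]);G[:,u>301]=0
    f=lambda q:np.abs(sil(*(q*[.01,.01,.1]),flat,org=org,wh=wh)-G).sum()
    r=min((minimize(f,(np.array(x0)+[0,0,da])/[.01,.01,.1],method="Nelder-Mead",options=dict(initial_simplex=(np.array(x0)+[0,0,da])/[.01,.01,.1]+np.array([[0,0,0],[.5,0,0],[0,.5,0],[0,0,.5]]))) for da in(-.05,0,.05)),key=lambda r:r.fun)
    return r.x*[.01,.01,.1],r.fun,G.sum()
def togo(pos,yaw):
    "rows units from now to TCP at pos, tool down, tool y along wedge y for given yaw"
    s=ctrl.sense();R=Rt.from_rotvec(s["ee_rot"]);M=R.as_matrix()
    d=R.inv().apply(np.array(pos)-s["tool_pos"])/.025
    c,k=np.cos(yaw),np.sin(yaw);T=np.array([[-c,-k,0],[-k,c,0],[0,0,-1.]]).T
    w=(R.inv()*Rt.from_matrix(T)).as_rotvec(degrees=True)/5
    print("t",round(s["t"],2),"now",s["tool_pos"].round(4),"xyz",d.round(3),"w",w.round(3),"F",s["contact_force"].round(1),"grip",round(s["grip_force"],1),round(s["gripper_width"],4))
E
python3 - <<'E'
from h import *
np.set_printoptions(suppress=True,precision=4)
g=np.load("pics/avg.npy").min(2)
r=fit(g,(.44,-.281,-.15));print(r)
r2=fit(g,(.484,.239,-.3),True,org=(118,195),wh=(45,60));print(r2)
print(px("top",[[.566,.0302,.022],[.143,.505,.2]]))
togo((.40,.15,.25),-.15)
E
```

```text
(array([ 0.4355, -0.2827, -0.1577]), np.float64(119.84938725490197), np.float64(481.3166666666667))
(array([ 0.4826,  0.2435, -0.3248]), np.float64(128.71648284313724), np.float64(578.246875))
[[198.8121 209.346 ]
 [ 24.645  347.2838]]
t 0.5 now [0.1435 0.505  0.2533] xyz [-13.752 -10.856   0.132] w [ 0.     0.    -1.454] F [0.2 0.  0.7] grip 0.0 0.0856
```

```bash
python3 -m jog '[{"x":-1.3,"y":-1},{"x":-2.6,"y":-2},{"x":-3.9,"y":-3},{"x":-5.2,"y":-4},{"x":-6.5,"y":-5,"wz":-1.4}]'; python3 -m jog '[{"x":-1.3,"y":-1},{"x":-2.6,"y":-2},{"x":-3.9,"y":-3},{"x":-5.2,"y":-4},{"x":-6.5,"y":-5}]'; python3 -c "
from h import *
togo((.437,-.282,.12),-.16)"
```

```text
t 0.5 now [0.1435 0.505  0.2533] xyz [-19.898 -27.073   5.332] w [ 0.     0.    -1.339] F [0.2 0.  0.7] grip 0.0 0.0856invalid input at $[0]: expected keys x, y, z, wx, wy, wz, fingers
invalid input at $[0]: expected keys x, y, z, wx, wy, wz, fingers
```

```bash
python3 -m jog '[{"x":-1.3,"y":-1,"z":0,"wx":0,"wy":0,"wz":0,"fingers":0},{"x":-2.6,"y":-2,"z":0,"wx":0,"wy":0,"wz":0,"fingers":0},{"x":-3.9,"y":-3,"z":0,"wx":0,"wy":0,"wz":0,"fingers":0},{"x":-5.2,"y":-4,"z":0,"wx":0,"wy":0,"wz":-0.7,"fingers":0},{"x":-6.5,"y":-5,"z":0,"wx":0,"wy":0,"wz":-1.4,"fingers":0}]'; python3 -m jog '[{"x":-1.3,"y":-1,"z":0,"wx":0,"wy":0,"wz":0,"fingers":0},{"x":-2.6,"y":-2,"z":0,"wx":0,"wy":0,"wz":0,"fingers":0},{"x":-3.9,"y":-3,"z":0,"wx":0,"wy":0,"wz":0,"fingers":0},{"x":-5.2,"y":-4,"z":0,"wx":0,"wy":0,"wz":0,"fingers":0},{"x":-6.5,"y":-5,"z":0,"wx":0,"wy":0,"wz":0,"fingers":0}]'; python3 -c "
from h import *
togo((.437,-.282,.12),-.16)"
```

```text
t: 0.92
tool_pos: [0.2662, 0.3389, 0.2535]
ee_rot: [0.237, 3.132, 0.001]
contact_force: [0.5, 1.2, 0.7]
gripper_width: 0.0853
grip_force: 0.0
t: 1.33
tool_pos: [0.408, 0.1901, 0.2536]
ee_rot: [0.243, 3.131, 0.001]
contact_force: [0.5, 1.0, -0.5]
gripper_width: 0.0855
grip_force: 0.0
t 1.33 now [0.408  0.1901 0.2536] xyz [ -4.053 -18.482   5.338] w [0.006 0.009 0.06 ] F [ 0.5  1.  -0.5] grip 0.0 0.0855
```

```bash
python3 -m jog '[{"x":-0.3,"y":-1.6,"z":0,"wx":0,"wy":0,"wz":0,"fingers":0},{"x":-0.6,"y":-3.2,"z":0,"wx":0,"wy":0,"wz":0,"fingers":0},{"x":-1,"y":-4.8,"z":0,"wx":0,"wy":0,"wz":0,"fingers":0},{"x":-1.4,"y":-6.4,"z":0,"wx":0,"wy":0,"wz":0,"fingers":0},{"x":-1.8,"y":-8,"z":0,"wx":0,"wy":0,"wz":0,"fingers":0}]'; python3 -m jog '[{"x":-0.3,"y":-1.6,"z":0,"wx":0,"wy":0,"wz":0,"fingers":0},{"x":-0.6,"y":-3.2,"z":0,"wx":0,"wy":0,"wz":0,"fingers":0},{"x":-1,"y":-4.8,"z":0,"wx":0,"wy":0,"wz":0,"fingers":0},{"x":-1.4,"y":-6.4,"z":0.5,"wx":0,"wy":0,"wz":0,"fingers":0},{"x":-1.8,"y":-8,"z":1,"wx":0,"wy":0,"wz":0,"fingers":0}]'; python3 -c "
from h import *
togo((.437,-.282,.12),-.16)"
```

```text
t: 1.75
tool_pos: [0.4203, -0.0146, 0.2535]
ee_rot: [0.242, 3.132, 0.0]
contact_force: [2.2, 0.4, 0.6]
gripper_width: 0.0857
grip_force: 0.0
t: 2.17
tool_pos: [0.4341, -0.217, 0.2296]
ee_rot: [0.243, 3.13, -0.002]
contact_force: [1.8, -0.1, -0.2]
gripper_width: 0.0856
grip_force: 0.0
t 2.17 now [ 0.4341 -0.217   0.2296] xyz [-0.507 -2.548  4.386] w [-0.011  0.027  0.056] F [ 1.8 -0.1 -0.2] grip 0.0 0.0856
```

```bash
python3 -m jog '[{"x":-0.2,"y":-1.2,"z":0,"wx":0,"wy":0,"wz":0,"fingers":0},{"x":-0.5,"y":-2.5,"z":1.2,"wx":0,"wy":0,"wz":0,"fingers":0},{"x":-0.5,"y":-2.5,"z":2.8,"wx":0,"wy":0,"wz":0,"fingers":0},{"x":-0.5,"y":-2.5,"z":4.3,"wx":0,"wy":0,"wz":0,"fingers":0},{"x":-0.5,"y":-2.5,"z":4.3,"wx":0,"wy":0,"wz":0,"fingers":0}]'; python3 - <<'E'
from h import *
togo((.437,-.282,.034),-.16)
p,d=ctrl.capture("scene")
c=px("scene",[.46,-.283,.04])[0].round().astype(int);print(c)
a=p[max(c[1]-60,0):c[1]+50,c[0]-70:c[0]+70,::-1]
cv2.imwrite("pics/pre.png",cv2.resize(a,None,fx=5,fy=5,interpolation=2))
E
```

```text
t: 2.58
tool_pos: [0.4332, -0.2761, 0.1151]
ee_rot: [-0.244, -3.121, -0.012]
contact_force: [-0.8, 0.5, -1.0]
gripper_width: 0.0852
grip_force: 0.0
t 2.58 now [ 0.4332 -0.2761  0.1151] xyz [-0.224 -0.232  3.24 ] w [ 0.082 -0.128  0.044] F [-0.8  0.5 -1. ] grip 0.0 0.0852
[312 223]
```

View pics/pre.png

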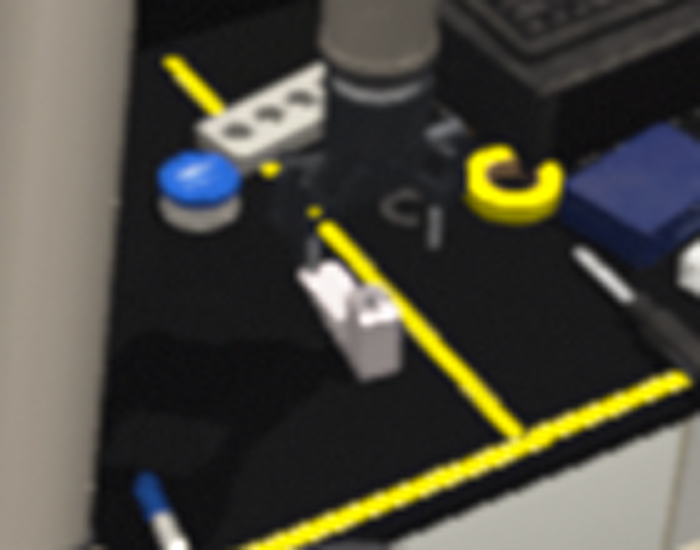

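Scene crop: the wedge handle top is at crop (375,300) and the fingertips are at (315,250) and (433,245). I'll check these against projections.

```bash
python3 - <<'E'
from h import *
f=lambda P:((px("scene",P)-[242,163])*5).round()
print(f([.437,-.282,.058]),f([.4332,-.276,.106]))
print(ray("scene",(242+375/5,163+300/5),.058),ray("scene",(242+374/5,163+246/5),.106))
E
```

```text
[[367. 299.]] [[364. 255.]]
[[ 0.43293811 -0.28690187  0.058     ]] [[ 0.43897675 -0.28770358  0.106     ]]
```

```bash
python3 -m jog '[{"x":-0.1,"y":-0.2,"z":0.8,"wx":0,"wy":0,"wz":0,"fingers":0},{"x":-0.1,"y":-0.2,"z":1.6,"wx":0,"wy":0,"wz":0,"fingers":0},{"x":-0.1,"y":-0.2,"z":2.4,"wx":0,"wy":0,"wz":0,"fingers":0},{"x":-0.1,"y":-0.2,"z":3.1,"wx":0,"wy":0,"wz":0,"fingers":0},{"x":-0.1,"y":-0.2,"z":3.1,"wx":0,"wy":0,"wz":0,"fingers":0}]'; python3 - <<'E'
from h import *
togo((.437,-.282,.034),-.16)
E
```

```text
t: 3.05
tool_pos: [0.4386, -0.283, 0.0441]
ee_rot: [-0.241, -3.131, -0.001]
contact_force: [-0.8, 0.6, 1.3]
gripper_width: 0.0851
grip_force: 0.0
t 3.05 now [ 0.4386 -0.283   0.0441] xyz [0.068 0.031 0.403] w [ 0.008 -0.012  0.071] F [-0.8  0.6  1.3] grip 0.0 0.0851
```

```bash
python3 -m jog '[{"x":0.05,"y":0,"z":0,"wx":0,"wy":0,"wz":0,"fingers":0},{"x":0.05,"y":0,"z":0,"wx":0,"wy":0,"wz":0,"fingers":0.4},{"x":0.05,"y":0,"z":0,"wx":0,"wy":0,"wz":0,"fingers":0.5},{"x":0.05,"y":0,"z":0,"wx":0,"wy":0,"wz":0,"fingers":0.6},{"x":0.05,"y":0,"z":0,"wx":0,"wy":0,"wz":0,"fingers":0.8}]';python3 -m jog '[{"x":0,"y":0,"z":0,"wx":0,"wy":0,"wz":0,"fingers":1},{"x":0,"y":0,"z":0,"wx":0,"wy":0,"wz":0,"fingers":1},{"x":0,"y":0,"z":0,"wx":0,"wy":0,"wz":0,"fingers":1},{"x":0,"y":0,"z":0,"wx":0,"wy":0,"wz":0,"fingers":1},{"x":0,"y":0,"z":0,"wx":0,"wy":0,"wz":0,"fingers":1}]'; python3 - <<'E'
from h import *
togo((.437,-.282,.074),-.16)
E
```

```text
t: 3.47
tool_pos: [0.4377, -0.2837, 0.0452]
ee_rot: [0.242, 3.131, -0.002]
contact_force: [0.7, -0.6, 0.1]
gripper_width: 0.0387
grip_force: 0.0
t: 3.88
tool_pos: [0.4376, -0.2837, 0.045]
ee_rot: [0.242, 3.131, -0.001]
contact_force: [-0.8, 0.7, 6.5]
gripper_width: 0.0293
grip_force: 60.4
t 3.88 now [ 0.4376 -0.2837  0.045 ] xyz [ 0.033  0.061 -1.159] w [-0.008  0.015  0.062] F [-0.8  0.7  6.5] grip 60.4 0.0293
```

```bash
python3 -m jog '[{"x":0,"y":0,"z":-0.4,"wx":0,"wy":0,"wz":0,"fingers":1},{"x":0,"y":0,"z":-1,"wx":0,"wy":0,"wz":0,"fingers":1},{"x":0,"y":0,"z":-1.8,"wx":0,"wy":0,"wz":0,"fingers":1},{"x":0,"y":0,"z":-1.8,"wx":0,"wy":0,"wz":0,"fingers":1},{"x":0,"y":0,"z":-1.8,"wx":0,"wy":0,"wz":0,"fingers":1}]'; python3 - <<'E'
from h import *
togo((.426,.037,.088),-.05)
E
```

```text
t: 4.3
tool_pos: [0.4375, -0.2836, 0.0899]
ee_rot: [0.243, 3.131, -0.002]
contact_force: [0.4, -0.2, -1.8]
gripper_width: 0.0291
grip_force: 59.7
t 4.3 now [ 0.4375 -0.2836  0.0899] xyz [ 2.432 12.602  0.059] w [-0.013  0.02  -1.199] F [ 0.4 -0.2 -1.8] grip 59.7 0.0291
```

Lifted: the force reads -1.8 N, so the wedge is held. I'll carry it at a moderate speed of 30 mm per row.

```bash
python3 -m jog '[{"x":0.2,"y":0.8,"z":0,"wx":0,"wy":0,"wz":0,"fingers":1},{"x":0.4,"y":2,"z":0,"wx":0,"wy":0,"wz":0,"fingers":1},{"x":0.6,"y":3.2,"z":0,"wx":0,"wy":0,"wz":0,"fingers":1},{"x":0.9,"y":4.4,"z":0,"wx":0,"wy":0,"wz":0,"fingers":1},{"x":1.1,"y":5.6,"z":0,"wx":0,"wy":0,"wz":0,"fingers":1}]'; python3 -m jog '[{"x":0.2,"y":1.2,"z":0,"wx":0,"wy":0,"wz":0,"fingers":1},{"x":0.5,"y":2.4,"z":0,"wx":0,"wy":0,"wz":-0.3,"fingers":1},{"x":0.7,"y":3.6,"z":0,"wx":0,"wy":0,"wz":-0.6,"fingers":1},{"x":1,"y":4.8,"z":0,"wx":0,"wy":0,"wz":-0.9,"fingers":1},{"x":1.2,"y":5.8,"z":0,"wx":0,"wy":0,"wz":-1.2,"fingers":1}]'; python3 - <<'E'
from h import *
togo((.426,.037,.088),-.05)
E
```

```text
t: 4.72
tool_pos: [0.4301, -0.1391, 0.088]
ee_rot: [-0.244, -3.13, -0.002]
contact_force: [1.0, -0.3, -2.6]
gripper_width: 0.0294
grip_force: 59.8
t: 5.13
tool_pos: [0.4227, 0.0091, 0.0881]
ee_rot: [-0.076, -3.138, -0.001]
contact_force: [0.4, 0.7, -2.3]
gripper_width: 0.0295
grip_force: 59.8
t 5.13 now [0.4227 0.0091 0.0881] xyz [-0.076  1.122  0.006] w [ 0.006 -0.031  0.019] F [ 0.4  0.7 -2.3] grip 59.8 0.0295
```

```bash
python3 -m jog '[{"x":0,"y":0.5,"z":0.2,"wx":0,"wy":0,"wz":0,"fingers":1},{"x":0,"y":1,"z":0.6,"wx":0,"wy":0,"wz":0,"fingers":1},{"x":0,"y":1,"z":1,"wx":0,"wy":0,"wz":0,"fingers":1},{"x":0,"y":1,"z":1.4,"wx":0,"wy":0,"wz":0,"fingers":1},{"x":0,"y":1,"z":1.6,"wx":0,"wy":0,"wz":0,"fingers":1}]'; python3 - <<'E'
from h import *
togo((.426,.037,.045),-.05)
ims=[ctrl.capture("top")[0].astype(float) for _ in range(4)]
p=np.mean(ims,0);np.save("pics/a2.npy",p)
a=cv2.resize(p[180:260,160:240,::-1],None,fx=7,fy=7,interpolation=2)
cv2.imwrite("pics/pos2.png",np.clip(a*1.3,0,255).astype(np.uint8))
print(px("top",[[.566,.0302,.012],[.536,.031,.002]]))
E
```

```text
t: 5.55
tool_pos: [0.4242, 0.0325, 0.0474]
ee_rot: [-0.077, -3.137, -0.001]
contact_force: [0.3, 0.5, -2.5]
gripper_width: 0.0293
grip_force: 59.8
t 5.55 now [0.4242 0.0325 0.0474] xyz [-0.063  0.182  0.096] w [ 0.003 -0.038  0.011] F [ 0.3  0.5 -2.5] grip 59.8 0.0293
[[199.21813398 209.69958151]
 [199.27773505 218.76498334]]
```

View pics/pos2.png

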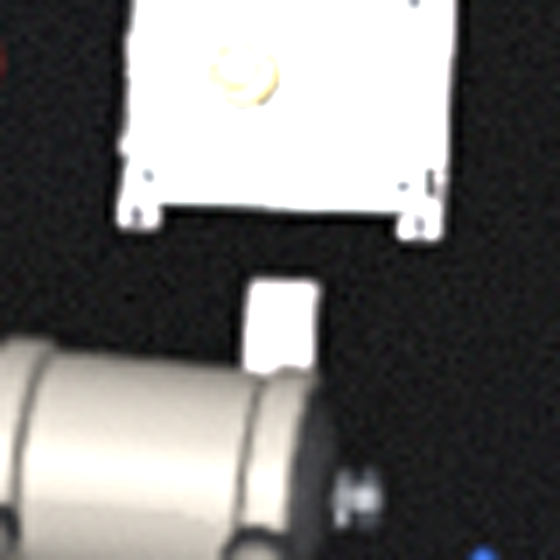

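Top crop: the wedge's thin end is at (284,280), centred between the front posts at (139,215) and (420,225), square, and about 33 mm short of the edge (row 207). I'll lower it the last 2 mm and slide in.

```bash
python3 -m jog '[{"x":0,"y":0.1,"z":0.04,"wx":0,"wy":0,"wz":0,"fingers":1},{"x":0,"y":0.1,"z":0.08,"wx":0,"wy":0,"wz":0,"fingers":1},{"x":0,"y":0.1,"z":0.08,"wx":0,"wy":0,"wz":0,"fingers":1},{"x":0,"y":0.1,"z":0.08,"wx":0,"wy":0,"wz":0,"fingers":1},{"x":0,"y":0.1,"z":0.08,"wx":0,"wy":0,"wz":0,"fingers":1}]';  python3 -m jog '[{"x":-0.3,"y":0,"z":0,"wx":0,"wy":0,"wz":0,"fingers":1},{"x":-0.7,"y":0,"z":0,"wx":0,"wy":0,"wz":0,"fingers":1},{"x":-1.1,"y":0,"z":0,"wx":0,"wy":0,"wz":0,"fingers":1},{"x":-1.5,"y":0,"z":0,"wx":0,"wy":0,"wz":0,"fingers":1},{"x":-1.8,"y":0,"z":0,"wx":0,"wy":0,"wz":0,"fingers":1}]';  python3 - <<'E'
from h import *
togo((.493,.0339,.045),-.05)
E
```

```text
t: 6.17
tool_pos: [0.4257, 0.0346, 0.0473]
ee_rot: [0.078, 3.14, 0.0]
contact_force: [-0.3, 0.3, -2.2]
gripper_width: 0.0294
grip_force: 59.9
t: 6.58
tool_pos: [0.4721, 0.0322, 0.0473]
ee_rot: [0.079, 3.139, -0.0]
contact_force: [0.6, 0.5, -1.4]
gripper_width: 0.0295
grip_force: 59.9
t 6.58 now [0.4721 0.0322 0.0473] xyz [-0.83   0.111  0.092] w [ 0.     0.015 -0.001] F [ 0.6  0.5 -1.4] grip 59.9 0.0295
```

```bash
python3 -m jog '[{"x":0,"y":0,"z":0.03,"wx":0,"wy":0,"wz":0,"fingers":1},{"x":0,"y":0,"z":0.06,"wx":0,"wy":0,"wz":0,"fingers":1},{"x":0,"y":0,"z":0.1,"wx":0,"wy":0,"wz":0,"fingers":1},{"x":0,"y":0,"z":0.1,"wx":0,"wy":0,"wz":0,"fingers":1}]';  python3 - <<'E'
from h import *
togo((.493,.0339,.045),-.05)
E
```

```text
t: 6.92
tool_pos: [0.4703, 0.0324, 0.045]
ee_rot: [0.078, 3.14, 0.0]
contact_force: [-0.0, 0.5, 3.0]
gripper_width: 0.0292
grip_force: 60.4
t 6.92 now [0.4703 0.0324 0.045 ] xyz [-0.904  0.106  0.001] w [0.    0.004 0.002] F [-0.   0.5  3. ] grip 60.4 0.0292
```

```bash
python3 -m jog '[{"x":-0.2,"y":0,"z":0,"wx":0,"wy":0,"wz":0,"fingers":1},{"x":-0.4,"y":0,"z":0,"wx":0,"wy":0,"wz":0,"fingers":1},{"x":-0.6,"y":0,"z":0,"wx":0,"wy":0,"wz":0,"fingers":1},{"x":-0.7,"y":0,"z":0,"wx":0,"wy":0,"wz":0,"fingers":1}]'; python3 -m jog '[{"x":-0.1,"y":0,"z":0,"wx":0,"wy":0,"wz":0,"fingers":1},{"x":-0.2,"y":0,"z":0,"wx":0,"wy":0,"wz":0,"fingers":1},{"x":-0.3,"y":0,"z":0,"wx":0,"wy":0,"wz":0,"fingers":1},{"x":-0.3,"y":0,"z":0,"wx":0,"wy":0,"wz":0,"fingers":1}]'; python3 - <<'E'
from h import *
togo((.513,.0325,.045),-.05)
E
```

```text
t: 7.25
tool_pos: [0.4873, 0.0316, 0.045]
ee_rot: [-0.078, -3.139, -0.0]
contact_force: [-6.6, -0.4, 10.2]
gripper_width: 0.0292
grip_force: 61.4
t: 7.58
tool_pos: [0.4949, 0.0312, 0.045]
ee_rot: [-0.078, -3.14, -0.0]
contact_force: [-2.2, 0.9, 5.1]
gripper_width: 0.029
grip_force: 61.0
t 7.58 now [0.4949 0.0312 0.045 ] xyz [-0.719  0.088 -0.   ] w [ 0.001 -0.01   0.002] F [-2.2  0.9  5.1] grip 61.0 0.029
```

I'll read the plate angle from the depth change against the first averaged depth image, as a slope over the plate.

```bash
cat >> h.py <<'E'
def angle():
    d=np.mean([ctrl.capture("top")[1] for _ in range(4)],0);d0=np.load("pics/avgd.npy")
    W0=world("top",d0);W=world("top",d)
    m=np.zeros((420,560),bool);m[178:207,182:218]=1;m[182:200,186:206]=0
    m&=(np.abs(W0[...,2]-.022)<.015)&(np.abs(W[...,2]-.025)<.018)
    c=(W-W0)[...,2][m];x=W0[...,0][m]; L=(.630+.066)-x   # lever to the hinge
    b=W0[215:245,60:110]; off=np.median((W-W0)[225:245,230:270,2])
    A=np.c_[L,np.ones_like(L)];f=np.linalg.lstsq(A,c,rcond=None)[0]
    print("angle via lever %.4f"%((c-off)@L/(L@L)),"fit slope,off",f.round(4),"bg off %.4f"%off,"n",m.sum())
E
python3 - <<'E'
from h import *
angle()
E
python3 -m jog '[{"x":-0.1,"y":0,"z":0,"wx":0,"wy":0,"wz":0,"fingers":1},{"x":-0.2,"y":0,"z":0,"wx":0,"wy":0,"wz":0,"fingers":1},{"x":-0.3,"y":0,"z":0,"wx":0,"wy":0,"wz":0,"fingers":1},{"x":-0.3,"y":0,"z":0,"wx":0,"wy":0,"wz":0,"fingers":1}]'; python3 - <<'E'
from h import *
angle()
togo((.513,.0325,.045),-.05)
E
```

```text
angle via lever 0.0020 fit slope,off [ 0.0032 -0.0002] bg off -0.0001 n 640
t: 8.12
tool_pos: [0.4981, 0.0312, 0.0449]
ee_rot: [-0.077, -3.13, -0.001]
contact_force: [-17.8, 0.5, 19.4]
gripper_width: 0.0289
grip_force: 62.9
angle via lever 0.0038 fit slope,off [ 0.0053 -0.0002] bg off -0.0001 n 599
t 8.32 now [0.4981 0.0312 0.0449] xyz [-0.593  0.081 -0.008] w [ 0.002 -0.113  0.008] F [-17.9  -0.1  19. ] grip 62.9 0.0294
```

The force is growing because the wedge is being pressed into the worktop. I'll relieve the downward push before pushing further.

```bash
python3 -m jog '[{"x":0,"y":0,"z":-0.03,"wx":0,"wy":0,"wz":0,"fingers":1},{"x":0,"y":0,"z":-0.06,"wx":0,"wy":0,"wz":0,"fingers":1},{"x":0,"y":0,"z":-0.06,"wx":0,"wy":0,"wz":0,"fingers":1}]'; python3 - <<'E'
from h import *
angle()
togo((.513,.0325,.045),-.05)
E
```

```text
t: 8.57
tool_pos: [0.4995, 0.0311, 0.0452]
ee_rot: [-0.078, -3.133, -0.001]
contact_force: [-6.6, 0.9, -1.3]
gripper_width: 0.0291
grip_force: 60.0
angle via lever 0.0066 fit slope,off [0.0003 0.0005] bg off -0.0001 n 592
t 8.77 now [0.4995 0.0311 0.0451] xyz [-0.537  0.081  0.002] w [ 0.004 -0.086  0.004] F [-8.2  0.3  0.8] grip 60.2 0.0295
```

```bash
python3 -m jog '[{"x":-0.08,"y":0,"z":-0.01,"wx":0,"wy":0,"wz":0,"fingers":1},{"x":-0.16,"y":0,"z":-0.02,"wx":0,"wy":0,"wz":0,"fingers":1},{"x":-0.24,"y":0,"z":-0.02,"wx":0,"wy":0,"wz":0,"fingers":1},{"x":-0.24,"y":0,"z":-0.02,"wx":0,"wy":0,"wz":0,"fingers":1}]'; python3 - <<'E'
from h import *
angle()
togo((.513,.0325,.045),-.05)
E
```

```text
t: 9.1
tool_pos: [0.506, 0.0308, 0.0454]
ee_rot: [-0.078, -3.134, -0.001]
contact_force: [-4.1, 0.6, -4.0]
gripper_width: 0.0291
grip_force: 59.9
angle via lever 0.0202 fit slope,off [ 0.0212 -0.0001] bg off -0.0000 n 543
t 9.3 now [0.506  0.0308 0.0454] xyz [-0.275  0.083  0.013] w [ 0.004 -0.076  0.004] F [-5.6  1.1 -3.6] grip 59.9 0.0293
```

```bash
python3 -m jog '[{"x":-0.08,"y":0,"z":0.01,"wx":0,"wy":0,"wz":0,"fingers":1},{"x":-0.16,"y":0,"z":0.01,"wx":0,"wy":0,"wz":0,"fingers":1},{"x":-0.24,"y":0,"z":0.01,"wx":0,"wy":0,"wz":0,"fingers":1},{"x":-0.28,"y":0,"z":0.01,"wx":0,"wy":0,"wz":0,"fingers":1},{"x":-0.28,"y":0,"z":0.01,"wx":0,"wy":0,"wz":0,"fingers":1}]'; python3 - <<'E'
from h import *
angle()
togo((.516,.0325,.045),-.05)
E
```

```text
t: 9.72
tool_pos: [0.5135, 0.0304, 0.0453]
ee_rot: [-0.078, -3.135, -0.001]
contact_force: [-4.9, 0.2, -4.8]
gripper_width: 0.0295
grip_force: 59.9
angle via lever 0.0289 fit slope,off [ 0.0381 -0.0005] bg off 0.0002 n 482
t 9.92 now [0.5135 0.0304 0.0453] xyz [-0.095  0.091  0.011] w [ 0.003 -0.064  0.003] F [-5.2  1.2 -4.4] grip 59.8 0.0294
```

```bash
sed -i 's/(np.abs(W\[...,2\]-.025)<.018)/(np.abs(W[...,2]-.025)<.035)/; s/(np.abs(W0\[...,2\]-.022)<.015)/(np.abs(W0[...,2]-.022)<.03)/' h.py; python3 - <<'E'
from h import *
angle();angle()
p,d=ctrl.capture("top")
cv2.imwrite("pics/l.png",cv2.resize(p[160:260,150:250,::-1],None,fx=6,fy=6,interpolation=2))
E
```

```text
angle via lever 0.0338 fit slope,off [0.031 0.   ] bg off -0.0002 n 485
angle via lever 0.0319 fit slope,off [0.0276 0.0001] bg off -0.0002 n 483
```

View pics/l.png

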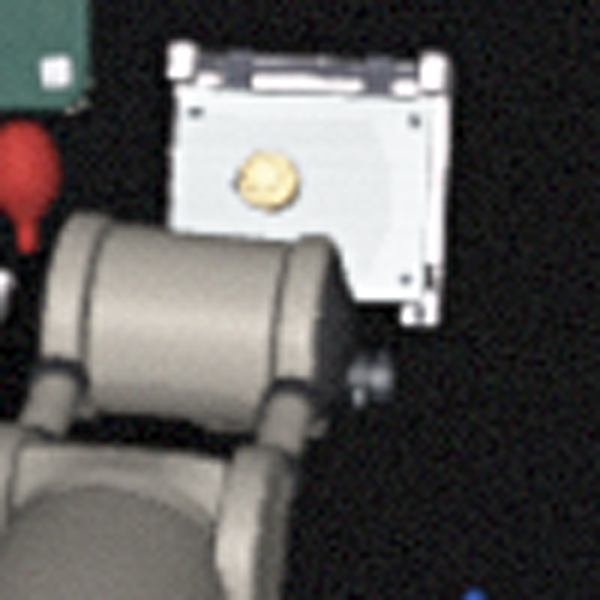

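Top crop: the arm partly hides the plate. The weight still stands at (268,180), and the plate angle is about 0.033. One small last push (about 2 mm), then I'll settle and check.

```bash
python3 -m jog '[{"x":-0.05,"y":0,"z":0.01,"wx":0,"wy":0,"wz":0,"fingers":1},{"x":-0.08,"y":0,"z":0.01,"wx":0,"wy":0,"wz":0,"fingers":1},{"x":-0.08,"y":0,"z":0.01,"wx":0,"wy":0,"wz":0,"fingers":1},{"x":-0.08,"y":0,"z":0.01,"wx":0,"wy":0,"wz":0,"fingers":1},{"x":-0.08,"y":0,"z":0.01,"wx":0,"wy":0,"wz":0,"fingers":1}]'; python3 - <<'E'
from h import *
angle();angle();angle()
togo((.516,.0325,.045),-.05)
E
```

```text
t: 10.78
tool_pos: [0.5156, 0.0302, 0.0451]
ee_rot: [-0.078, -3.135, -0.001]
contact_force: [-5.8, 0.7, -3.5]
gripper_width: 0.0289
grip_force: 59.9
angle via lever 0.0349 fit slope,off [0.0334 0.0001] bg off -0.0000 n 477
angle via lever 0.0358 fit slope,off [0.0323 0.    ] bg off -0.0002 n 482
angle via lever 0.0355 fit slope,off [ 0.0345 -0.0001] bg off -0.0001 n 477
t 11.38 now [0.5157 0.0303 0.0451] xyz [-0.009  0.09   0.006] w [ 0.003 -0.059  0.003] F [-4.6  0.9 -3.7] grip 59.9 0.0293
```

```bash
python3 -c "
from plant import ctrl
print(ctrl.job_done())"
```

```text
the job is handed in; nothing more can be done
None
```

The job is handed in with no verdict shown: the wedge is still gripped and square under mid-edge, the plate measures about 0.036 rad (0.04 is level), and the weight was still standing in its place when last pictured, just before the final 2 mm push.

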